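# Load the free bay of the filling rack

## Robot

A 7-joint arm with a two-finger parallel gripper is mounted at the origin on the work surface. World frame = base frame: x ahead of the robot, y to its left, z up, the work surface at z = 0. Lengths are in m, angles in rad, forces in N, time in s.
With the tool pointing down it reaches from about 0.4 to 0.85 m from the base axis. Payload 4.5 kg.
Tool frame: the origin (TCP) lies at the very end of the fingers, on their centre line; the grasp point (between the pads) lies 19 mm behind it (r.grip_point_offset is the distance from the TCP to the grasp point, in m); z points along the fingers, y is the line along which they close (so a half turn about z gives the same grasp; the last joint's range is limited). The gripper opens to 88 mm and grips with 3 to 60 N. Pads are 18 mm wide; open, the fingers measure 123 mm over their backs; the gripper's body (75 mm by 187 mm) begins 45 mm behind the grasp point.
Start: joints at [-1.069, 0.689, -0.195, 1.565, 0.157, 0.902, -0.215], TCP at [0.282, 0.558, 0.239] pointing down, gripper open.
Joint ranges: [-3.01, 3.01], [-0.46, 2.08], [-1.47, 1.51], [0.13, 2.56], [-1, 4.14], [0.04, 2.09], [-2.66, 2.66]. Speed limits (rad/s): [2.57, 2.57, 3.14, 3.14, 3.14, 3.14, 3.14].

## Interface

Orientations are given as a unit quaternion [x, y, z, w].
In Python, from plant import r gives the robot as it stands.
- The arm moves only by the tool carry_out, never from a script. Its argument "rows" is a list of rows, each a list of 3 entries, a list of its own where there are three numbers: the shift along the tool's x, y, z in cm, then the turn, a rotation vector about the tool's x, y, z in degrees, then the closure, from 0 (fully open) to 1 (shut). A call has 1 to 12 rows; each row is the pose to reach, as a shift and turn from the pose commanded when the call began, along the tool's axes at that moment; what a row does not reach only later rows make up. A row lasts 1/10 s, in which the tool goes at most 50 mm and 8.59 degrees, less where a joint would pass 70% of its speed; a pose out of reach is approached as far as the arm can. A call with a gripper value outside its range is refused whole. The fingers move at their own pace and stop on an object; "newtons" is the grip in N (left out, the last holds). Time passes only in rows, so rows that repeat a pose let the fingers close. It gives the time, the measured TCP pose, the force, the opening and the grip force at its end, in the units of the state.
- r.get_state(): the state, without advancing time (a new reading comes with each control period).
- r.snapshot(name): name is "scene" or "top" or "wrist"; returns a dict with "image" (400x640x3 uint8, red, green, blue), "fx", "fy", "cx", "cy" (pixels), "dist_coeffs" ([k1, k2, p1, p2, k3] as OpenCV has them; the pictures are not rectified), "pose" (4x4, takes a point from camera to world coordinates). Camera axes: x right, y up, looking along -z (the intrinsics and any distortion apply to the point x, -y, -z); pixel columns grow to the right and rows downward; lengths in m; the calibration is good to about 2 mm. A picture is of the moment at which its call begins. There is no depth.
- r.finish_job(): hands the job in; it is judged then, once.
The state is a dict: "clock": time; "q": joint angles; "qd": joint speeds; "joint_torque": joint torques, N m; "tool_pos": TCP position; "eef_rot": TCP orientation; "contact_force": force on the tool from outside, world axes, zero at the start; "moment": the same for the moment, N m; "opening": opening from 0.0 (shut) to 1.0 (fully open); "finger_force": force on a finger pad.
Only numpy, scipy, OpenCV 4.12 (cv2) and the standard library are available. Lean on these libraries where they do the work, as an engineer would, in place of code of your own. Each camera call takes 0.05 s, during which the arm holds its last target. There are 200 camera calls.

## Task

One of the three bays of the sloped filling rack is free. Lift the top blue box off the pile and put it in that bay, lengthwise like its neighbours, lowering it right down onto the sloping floor before you let go, so that it lies flat between the side rails, right way up and down at the front stop. Leave the filled boxes, the rest of the pile and everything else on the bench where they are.

Things in the scene. Friction and masses are not known exactly. Their poses are not given: they have to be found in the camera images.
- rack: White rack, fixed, 400 mm along its y, 150 deep, 246 high. Origin: centre of its underside; x points uphill, away from the robot. Its three bays slope 25 deg, low end towards the robot. A light bar along y above them (x 0 to 30, z 230 to 246 mm; posts at y +-192, x 60 to 80) leaves no room to come straight down: lean the tool with the slope.
- bay_1: Bay at the rack's left (robot's view) (y = +115 mm in its frame). Origin: on the bay's floor, 80 mm above the rack's underside, under the centre of a seated box; x uphill, y across, z the floor's normal, leaning 25 deg back to the robot. Floor x -52 to 60 mm; front stop's inner face at x = -44.5, 14 mm high; side rails' inner faces at y = +-36, 5 thick, 14 high; uphill end open.
- bay_2: Bay at the rack's middle (y = +0 mm in its frame). Origin: on the bay's floor, 80 mm above the rack's underside, under the centre of a seated box; x uphill, y across, z the floor's normal, leaning 25 deg back to the robot. Floor x -52 to 60 mm; front stop's inner face at x = -44.5, 14 mm high; side rails' inner faces at y = +-36, 5 thick, 14 high; uphill end open.
- bay_3: Bay at the rack's right (robot's view) (y = -115 mm in its frame). Origin: on the bay's floor, 80 mm above the rack's underside, under the centre of a seated box; x uphill, y across, z the floor's normal, leaning 25 deg back to the robot. Floor x -52 to 60 mm; front stop's inner face at x = -44.5, 14 mm high; side rails' inner faces at y = +-36, 5 thick, 14 high; uphill end open.
- box_3: Box, 84 (x) x 60 (y) x 50 mm high. Origin: centre of underside, z out of its mouth. Lowest 6 mm: a foot 71 x 47 mm; z = 6 to 50 mm: straight walls 4 mm thick. This is the top box of the pile of three empty blue boxes, 90 g, roughly (mass varies); its foot sits loosely (2.5 mm a side) in the mouth of the box below, so it must rise 6 mm straight up to come free.
- box_2: Box, 84 (x) x 60 (y) x 50 mm high. Origin: centre of underside, z out of its mouth. Lowest 6 mm: a foot 71 x 47 mm; z = 6 to 50 mm: straight walls 4 mm thick. Empty, blue: the middle box of the pile; box_3's origin is 44 mm above this one's.
- box_1: Box, 84 (x) x 60 (y) x 50 mm high. Origin: centre of underside, z out of its mouth. Lowest 6 mm: a foot 71 x 47 mm; z = 6 to 50 mm: straight walls 4 mm thick. Empty, blue: the bottom box of the pile, on the bench.
- full_a: Box, 84 (x) x 60 (y) x 50 mm high. Origin: centre of underside, z out of its mouth. Lowest 6 mm: a foot 71 x 47 mm; z = 6 to 50 mm: straight walls 4 mm thick. Orange, filled with white-capped tubes (caps up to z = 52 mm). Seated in one of the three bays; which one differs from run to run.
- full_b: Box, 84 (x) x 60 (y) x 50 mm high. Origin: centre of underside, z out of its mouth. Lowest 6 mm: a foot 71 x 47 mm; z = 6 to 50 mm: straight walls 4 mm thick. Green, filled with red-capped tubes (caps up to z = 52 mm). Seated in another of the three bays; which one differs from run to run.
- wash_bottle: White bottle with blue cap, diameter 64, height 170 mm. Bystander, stands loose on the bench. Origin: centre of its underside.
- amber_jar: Amber jar, diameter 60, height 90 mm. Bystander, stands loose on the bench. Origin: centre of its underside.
- beaker: Clear beaker, mouth diameter 70, height 85 mm. Bystander, stands loose on the bench. Origin: centre of its underside.
- timer: Grey bench timer, 70 x 70 x 18 mm. Bystander, stands loose on the bench. Origin: centre of its underside.
- tip_box: Yellow pipette-tip box with clear lid, 120 x 85 x 75 mm. Bystander, stands loose on the bench. Origin: centre of its underside.
- mouse: Round white computer mouse, diameter 60, height 32 mm. Bystander, stands loose on the bench. Origin: centre of its underside.
- marker: Blue marker pen, diameter 14, length 134 mm, lying along its x. Bystander, stands loose on the bench. Origin: centre of its underside.
Things that resemble listed ones, but are neither listed nor needed, are in the scene too. Leave any black look-alike of the box_3 alone.

How it is judged:
By the outcome, as a careful person would: the job done as asked, in the order asked, and still so for the second after the job is handed in, with the robot touching nothing.
It also fails if it takes over 42 s, if anything falls off the work surface, if the arm or the gripper's body presses on something with over 40 N, if the wrist force passes 120 N, or if a joint passes its speed limit or range.

## Working session

There is one attempt and no reset: what is moved stays moved. The work goes in short steps, Python scripts to look and compute and a tool call to move; the robot and the scene stay as the last step left them, time stands still between calls to the robot, and variables do not carry over. Pictures are saved under pics/ and viewed, at most 10 in all, crops included, and the job is handed in when it is done.

Besides the shell and the picture viewer there is one more tool, called as name(argument=value, ...) on one line, values as JSON. carry_out: Moves the arm, as the interface text tells. Its arguments: {"type":"object","properties":{"rows":{"type":"array"},"newtons":{"type":"number"}},"required":["rows"]}

```bash
ls; mkdir -p pics; cat > h.py <<'E'
import numpy as np, cv2, json
from plant import r
from scipy.spatial.transform import Rotation as R
def snap(n,save=None):
    s=r.snapshot(n)
    if save: cv2.imwrite('pics/'+save,cv2.cvtColor(s['image'],cv2.COLOR_RGB2BGR))
    return s
def K(s): return np.array([[s['fx'],0,s['cx']],[0,s['fy'],s['cy']],[0,0,1]],float)
def rays(s,px):
    p=cv2.undistortPoints(np.array(px,float).reshape(-1,1,2),K(s),np.array(s['dist_coeffs'],float)).reshape(-1,2)
    d=np.c_[p[:,0],-p[:,1],-np.ones(len(p))]
    T=np.array(s['pose']); return T[:3,3],d@T[:3,:3].T
def onz(s,px,z):
    o,d=rays(s,px); return o+d*((z-o[2])/d[:,2])[:,None]
def proj(s,P):
    T=np.array(s['pose']); c=(np.atleast_2d(P)-T[:3,3])@T[:3,:3]
    c=c*[1,-1,-1]
    return cv2.projectPoints(c.reshape(-1,1,3),np.zeros(3),np.zeros(3),K(s),np.array(s['dist_coeffs'],float))[0].reshape(-1,2)
E
python3 - <<'E'
from h import *
a=snap('scene','scene1.png');b=snap('top','top1.png')
for s in(a,b): print(np.round(s['pose'],3),s['fx'],s['dist_coeffs'])
print(r.get_state())
E
```

```text
pics
[[-0.619 -0.579  0.532  1.159]
 [ 0.786 -0.446  0.429  0.543]
 [-0.011  0.683  0.73   0.982]
 [ 0.     0.     0.     1.   ]] 457.7867894752356 [-0.10748872  0.          0.          0.          0.        ]
[[ 0.028  0.996 -0.089  0.401]
 [-1.     0.029  0.004  0.041]
 [ 0.006  0.089  0.996  1.399]
 [ 0.     0.     0.     1.   ]] 420.2575151293831 [-0.06854727  0.          0.          0.          0.        ]
{'clock': 0.1, 'q': array([-1.06920202,  0.68987259, -0.19450764,  1.56621322,  0.1572813 ,
        0.90250363, -0.21508753]), 'qd': array([-5.28128863e-04, -6.02434455e-04, -9.46768259e-04, -4.85639128e-03,
        3.08616639e-04, -4.84254590e-05, -2.06396441e-03]), 'joint_torque': array([-3.64870291e-03, -5.28499675e+01, -1.27143312e+00, -1.53839046e+01,
       -5.25237608e-02,  1.89774997e-03,  3.15170371e-05]), 'tool_pos': array([0.28161488, 0.55733766, 0.23801423]), 'eef_rot': array([ 2.31738973e-01,  9.72777673e-01, -7.93905770e-04, -1.30920313e-04]), 'contact_force': array([ 0.71595212, -0.28942675,  0.78162366]), 'moment': array([ 0.03456671, -0.01158543,  0.02552476]), 'finger_force': 0.0, 'opening': 1.0009245787875756}
```

View pics/scene1.png

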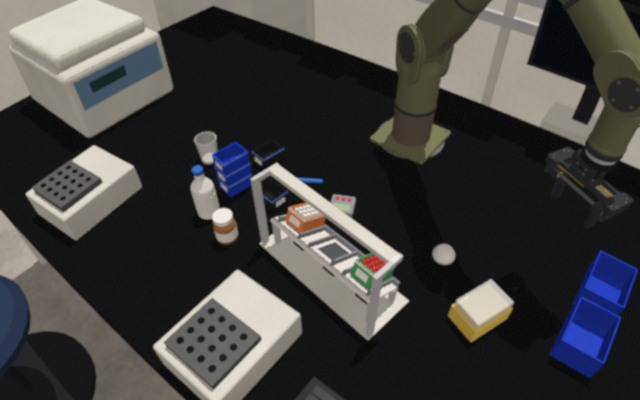

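View pics/top1.png

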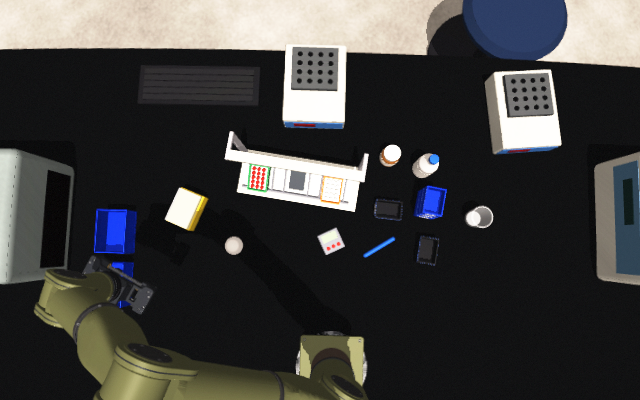

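The pile is at top (431,202) and scene (232,168). Things that could be taken for it: the blue bins at top (114,230) and (120,270), which are larger and on the bench, and the black look-alikes at (388,209) and (428,250). The middle bay at (297,180) looks free. I'll check with one crop and measure.

```bash
cat > m.py <<'E'
from h import *
s=snap('top');im=cv2.cvtColor(s['image'],cv2.COLOR_RGB2BGR)
cv2.imwrite('pics/crop1.png',cv2.resize(im[125:270,225:490],None,fx=3,fy=3,interpolation=cv2.INTER_CUBIC))
hsv=cv2.cvtColor(im,cv2.COLOR_BGR2HSV)
def mask(lo,hi,box):
    m=cv2.inRange(hsv,lo,hi);k=np.zeros_like(m);x0,y0,x1,y1=box;k[y0:y1,x0:x1]=m[y0:y1,x0:x1];return k
m=mask((110,120,50),(130,255,255),(405,175,460,230))
c=max(cv2.findContours(m,0,2)[0],key=cv2.contourArea)
P=onz(s,c.reshape(-1,2),0.138)
rc=cv2.minAreaRect((P[:,:2]*1000).astype(np.float32));print('pile rim',rc,cv2.boxPoints(rc))
for n,lo,hi in(('green',(45,100,60),(85,255,255)),('orange',(5,120,120),(18,255,255))):
    m=mask(lo,hi,(225,150,370,215));c=np.vstack(cv2.findContours(m,0,2)[0]);rr=cv2.minAreaRect(c.astype(np.float32));print(n,rr,onz(s,[rr[0]],0.125))
E
python3 m.py
```

```text
pile rim ((536.205078125, -284.69830322265625), (87.8287124633789, 103.5220947265625), 79.83003997802734) [[ 477.5034  -318.78333]
 [ 579.399   -337.06207]
 [ 594.90674 -250.61328]
 [ 493.01117 -232.33453]]
green ((258.17999267578125, 177.739990234375), (20.930362701416016, 25.45584487915039), 8.130102157592773) [[0.59670467 0.24020349 0.125     ]]
orange ((299.7837829589844, 184.29730224609375), (83.18588256835938, 25.317445755004883), 9.462322235107422) [[0.58004203 0.11201216 0.125     ]]
```

View pics/crop1.png

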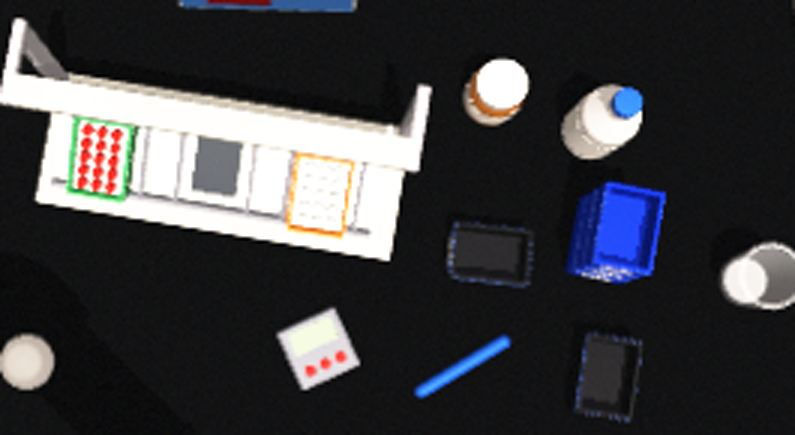

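```bash
cat > m2.py <<'E'
from h import *
s=snap('top');f=lambda l:[(x/3-1/3+225,y/3-1/3+125) for x,y in l]
P=onz(s,f([(607,183),(666,190),(650,280),(592,270)]),.138)*1000
print(P.round(),np.linalg.norm(np.diff(P,axis=0),axis=1),P.mean(0))
# neighbours' mouth corners: uphill ones higher
def mouth(c):
    out=[]
    for p,z in zip(f(c),(.143,.143,.107,.107)): out.append(onz(s,[p],z)[0]*1000)
    return np.array(out)
for c in([(78,118),(136,123),(126,199),(68,193)],[(294,150),(355,156),(346,238),(287,230)]):
    M=mouth(c);print(M.round(),M.mean(0).round(1),np.linalg.norm(np.diff(M,axis=0),axis=1))
print(onz(s,f([(502,78)]),.09),onz(s,f([(628,102)]),.17),onz(s,f([(750,280)]),0))
E
python3 m2.py
```

```text
[[ 586. -275.  138.]
 [ 580. -336.  138.]
 [ 488. -320.  138.]
 [ 497. -261.  138.]] [60.82778621 93.45979939 59.74467489] [ 537.61728649 -297.93904966  138.        ]
[[635. 262. 143.]
 [632. 203. 143.]
 [559. 215. 107.]
 [563. 275. 107.]] [597.3 238.8 125. ] [59.02838116 82.35631048 60.48732815]
[[609.  43. 143.]
 [605. -19. 143.]
 [525. -13. 107.]
 [531.  48. 107.]] [567.4  14.7 125. ] [61.72676327 87.65090977 61.29710363]
[[ 0.7013637  -0.17495954  0.09      ]] [[ 0.66287056 -0.28819354  0.17      ]] [[ 0.50084246 -0.47317337  0.        ]]
```

```bash
cat >> h.py <<'E'
def tool(yaw,lean=0):   # tool x = -(box x), leaning with the slope; degrees
    c=np.array([[-1,0,0],[0,1,0],[0,0,-1]],float)
    return R.from_euler('z',yaw,degrees=True)*R.from_euler('y',-lean,degrees=True)*R.from_matrix(c)
def go(pos,rot):
    st=r.get_state();q=R.from_quat(st['eef_rot'])
    print('shift cm',(q.inv().apply(np.array(pos)-st['tool_pos'])*100).round(2),'turn',(q.inv()*rot).as_rotvec(degrees=True).round(1))
E
python3 - <<'E'
from h import *
go((.42,.1,.35),tool(-8.5)); go((.535,-.298,.30),tool(-8.5))
E
```

```text
shift cm [-32.97 -34.61 -11.14] turn [ -0.1  -0.  -18.3]
shift cm [-61.18 -64.95  -6.1 ] turn [ -0.1  -0.  -18.3]
```

carry_out(rows=[[[0,0,-5],[0,0,0],0],[[0,0,-10],[0,0,-3],0],[[-3.5,-3.5,-11],[0,0,-6],0],[[-7,-7.4,-11],[0,0,-10],0],[[-10.3,-11,-11],[0,0,-14],0],[[-13.7,-14.5,-11],[0,0,-18.3],0],[[-17,-18,-11],[0,0,-18.3],0],[[-20.4,-21.6,-11],[0,0,-18.3],0],[[-23.8,-25.2,-11],[0,0,-18.3],0],[[-27,-28.7,-11],[0,0,-18.3],0],[[-30.4,-32.3,-11],[0,0,-18.3],0],[[-33,-34.6,-11],[0,0,-18.3],0]])

```text
clock: 1.4
tool_pos: [0.4204, 0.0966, 0.3487]
eef_rot: [0.076, 0.997, -0.001, -0.0]
contact_force: [0.1, 0.9, 1.2]
opening: 0.999
finger_force: 0.0
```

```bash
python3 - <<'E'
from h import *
print(r.get_state()['tool_pos'],r.get_state()['clock'])
go((.535,-.298,.30),tool(-8.5))
E
```

```text
[0.42037737 0.09655328 0.34873717] 1.4
shift cm [-17.29 -37.26   4.93] turn [-0.1  0.  -0.2]
```

carry_out(rows=[[[-2,-4.4,0],[0,0,0],0],[[-4,-8.7,0],[0,0,0],0],[[-6,-13,0],[0,0,0],0],[[-8,-17.3,0],[0,0,0],0],[[-10,-21.6,1],[0,0,0],0],[[-12,-25.9,2],[0,0,0],0],[[-14,-30.2,3],[0,0,0],0],[[-16,-34.5,4],[0,0,0],0],[[-17.3,-37.3,5],[0,0,0],0],[[-17.3,-37.3,5],[0,0,0],0],[[-17.3,-37.3,5],[0,0,0],0]])

```text
clock: 2.5
tool_pos: [0.5359, -0.2941, 0.298]
eef_rot: [0.075, 0.997, 0.001, -0.001]
contact_force: [0.2, -0.0, -0.2]
opening: 1.001
finger_force: 0.0
```

```bash
python3 - <<'E'
from h import *
s=snap('wrist','wrist1.png');print(r.get_state()['tool_pos'],np.round(s['pose'],3))
print(proj(s,[[.535,-.298,.138],[.663,-.288,.17]]))
E
```

```text
[ 0.53634467 -0.29293334  0.29854839] [[ 0.15  -0.936 -0.317  0.453]
 [ 0.989  0.142  0.047 -0.282]
 [ 0.001 -0.321  0.947  0.444]
 [ 0.     0.     0.     1.   ]]
[[321.32131881 179.42885233]
 [347.26584156 294.19857142]]
```

View pics/wrist1.png

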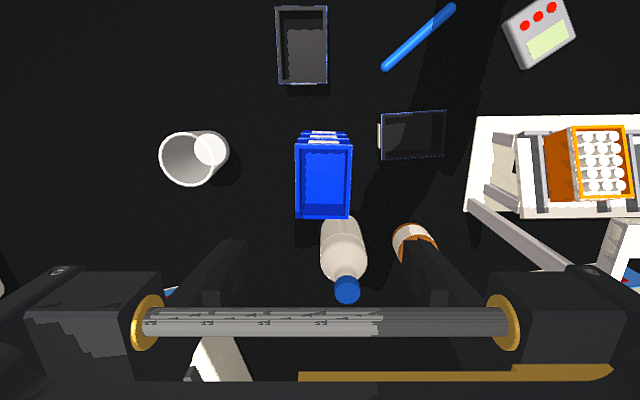

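The wrist view shows the pile's top rim at (295,144), (352,144), (350,218), (298,218). The bottle lies beyond it at (345,250) and the beaker to the left at (195,158).

```bash
python3 - <<'E'
from h import *
s=snap('wrist');im=cv2.cvtColor(s['image'],cv2.COLOR_RGB2BGR)
P=onz(s,[(294.5,144),(352.5,144),(350.5,218),(297.5,218)],.138)*1000
print(P.round(1),np.linalg.norm(np.diff(P,axis=0),axis=1).round(1),P.mean(0).round(1))
cv2.imwrite('pics/crop2.png',cv2.resize(im[120:230,280:370],None,fx=5,fy=5,interpolation=cv2.INTER_CUBIC))
E
```

```text
[[ 493.4 -318.9  138. ]
 [ 502.4 -258.5  138. ]
 [ 585.9 -270.7  138. ]
 [ 576.8 -330.7  138. ]] [61.  84.3 60.7] [ 539.6 -294.7  138. ]
```

View pics/crop2.png

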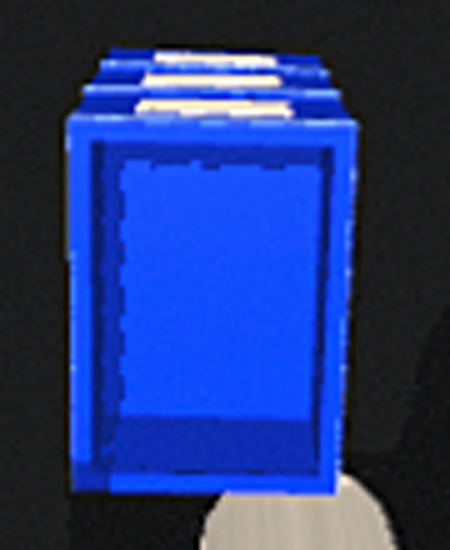

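```bash
python3 - <<'E'
from h import *
go((.5347,-.294,.109),tool(-8.3))
E
```

```text
shift cm [ 0.16 -0.21 19.  ] turn [ 0.1  0.  -0.1]
```

carry_out(rows=[[[0.1,-0.2,4],[0,0,0],0],[[0.1,-0.2,8],[0,0,0],0],[[0.1,-0.2,12],[0,0,0],0],[[0.1,-0.2,14],[0,0,0],0],[[0.1,-0.2,14],[0,0,0],0],[[0.1,-0.2,14],[0,0,0],0]])

```text
clock: 3.2
tool_pos: [0.5359, -0.295, 0.1598]
eef_rot: [0.073, 0.997, 0.0, 0.001]
contact_force: [0.2, 0.3, -0.1]
opening: 0.997
finger_force: 0.0
```

```bash
python3 - <<'E'
from h import *
for i in range(3): go((.5347,-.294,.109),tool(-8.3));
print(r.get_state()['tool_pos'])
E
```

```text
shift cm [0.14 0.08 5.08] turn [ 0.   0.1 -0.1]
shift cm [0.14 0.08 5.08] turn [ 0.   0.1 -0.1]
shift cm [0.14 0.08 5.08] turn [ 0.   0.1 -0.1]
[ 0.53588693 -0.29504423  0.15982342]
```

carry_out(newtons=15, rows=[[[0.1,0.1,2.5],[0,0,0],0],[[0.1,0.1,4.5],[0,0,0],0],[[0.1,0.1,5.1],[0,0,0],0],[[0.1,0.1,5.1],[0,0,0],0],[[0.1,0.1,5.1],[0,0,0],0.2],[[0.1,0.1,5.1],[0,0,0],0.3],[[0.1,0.1,5.1],[0,0,0],0.4],[[0.1,0.1,5.1],[0,0,0],0.5],[[0.1,0.1,5.1],[0,0,0],0.5],[[0.1,0.1,5.1],[0,0,0],0.5]])

```text
clock: 4.2
tool_pos: [0.5346, -0.2953, 0.1083]
eef_rot: [0.074, 0.997, -0.0, 0.001]
contact_force: [-0.5, -0.2, 6.3]
opening: 0.679
finger_force: 14.9
```

carry_out(rows=[[[0,0,-0.3],[0,0,0],0.5],[[0,0,-0.7],[0,0,0],0.5],[[0,0,-1.2],[0,0,0],0.5],[[0,0,-2],[0,0,0],0.5],[[0,0,-4],[0,0,0],0.5],[[0,0,-7],[0,0,0],0.5],[[0,0,-10],[0,0,0],0.5],[[0,0,-14],[0,0,0],0.5],[[0,0,-18],[0,0,0],0.5],[[0,0,-20],[0,0,0],0.5],[[0,0,-20],[0,0,0],0.5]])

```text
clock: 5.3
tool_pos: [0.5359, -0.2957, 0.3116]
eef_rot: [0.074, 0.997, -0.001, 0.004]
contact_force: [-0.5, 0.2, -1.1]
opening: 0.68
finger_force: 14.9
```

```bash
python3 - <<'E'
from h import *
a=snap('wrist')['image'];b=snap('scene')['image']
o=np.vstack([a[80:290,240:640],cv2.resize(b[100:300,150:450],(400,267))])
cv2.imwrite('pics/lift.png',cv2.cvtColor(o,cv2.COLOR_RGB2BGR))
print(r.get_state()['tool_pos'],r.get_state()['opening'])
# waypoint then pre-place
Rt=tool(-7.6,25);n=-Rt.apply([0,0,1]);xb=-Rt.apply([1,0,0]);o=np.array([.6033,.124,.08]);print(n,xb)
go((.42,.10,.36),Rt)
for h in(.16,.021): print(h,o+n*h+xb*0)
E
```

```text
[ 0.53367491 -0.29467484  0.30727735] 0.6840626152820677
[-0.41890579  0.05589397  0.90630779] [ 0.89834636 -0.119865    0.42261826]
shift cm [17.08 37.36 -5.25] turn [ -0.2 -25.   -0.9]
0.16 [0.53627507 0.13294303 0.22500925]
0.021 [0.59450298 0.12517377 0.09903246]
```

View pics/lift.png

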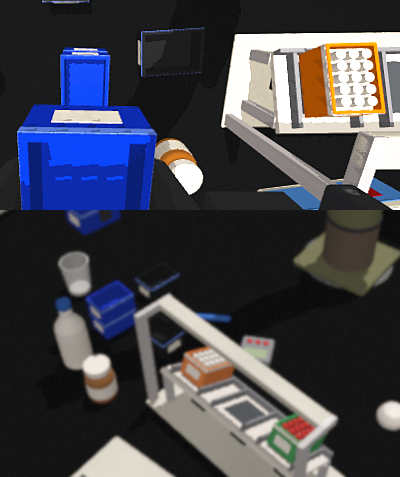

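The box is held upright and the two lower boxes stayed put (now at about (85,75) in the crop). Bay 2 is clearly empty. Next I move in front of the bay with the lean.

carry_out(rows=[[[3,2,-2],[0,0,0],0.5],[[6,5,-4],[0,-2,0],0.5],[[9,8,-5],[0,-6,0],0.5],[[11,12,-5],[0,-10,0],0.5],[[13,16,-5],[0,-14,0],0.5],[[14,20,-5],[0,-18,0],0.5],[[15,24,-5],[0,-22,0],0.5],[[16,28,-5],[0,-25,-0.9],0.5],[[17,32,-5],[0,-25,-0.9],0.5],[[17,36,-5],[0,-25,-0.9],0.5],[[17,37.4,-5],[0,-25,-0.9],0.5],[[17,37.4,-5],[0,-25,-0.9],0.5]])

```text
clock: 6.6
tool_pos: [0.4209, 0.1062, 0.3566]
eef_rot: [0.059, 0.975, -0.014, 0.215]
contact_force: [-0.3, -0.2, -1.4]
opening: 0.681
finger_force: 14.9
```

```bash
python3 - <<'E'
from h import *
s=snap('wrist','wrist2.png');print(r.get_state()['tool_pos'])
Rt=tool(-7.6,25);n=-Rt.apply([0,0,1]);xb=-Rt.apply([1,0,0]);yb=Rt.apply([0,1,0]);o=np.array([.6033,.124,.08])
pts=[o+k*.115*yb+n*.05+a*xb*.042+b*yb*.03 for k in(1,-1) for a,b in((1,1),(1,-1),(-1,-1),(-1,1))]
print(proj(s,pts).round(1))
go(o+n*.15-.005*xb,Rt)
E
```

```text
[0.42038681 0.10259205 0.35618465]
[[442.7 214.5]
 [404.6 214.2]
 [410.2 161.5]
 [450.6 161.9]
 [296.4 213.4]
 [258.  213.1]
 [254.4 160.1]
 [295.1 160.5]]
shift cm [-4.09  4.54 17.55] turn [-0.1 -0.2  0.4]
```

View pics/wrist2.png

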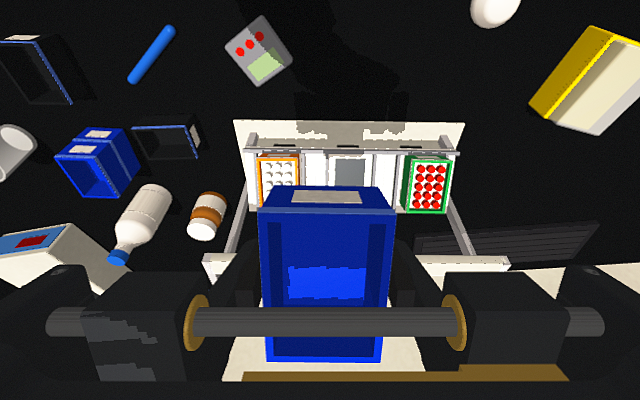

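```bash
python3 - <<'E'
from h import *
s=snap('wrist');im=cv2.cvtColor(s['image'],cv2.COLOR_RGB2BGR);hsv=cv2.cvtColor(im,cv2.COLOR_BGR2HSV)
g=cv2.inRange(hsv,(45,100,40),(85,255,255));o_=cv2.inRange(hsv,(5,120,80),(20,255,255))
Rt=tool(-7.6,25);n=-Rt.apply([0,0,1]);xb=-Rt.apply([1,0,0]);yb=Rt.apply([0,1,0]);o=np.array([.6033,.124,.08])
def bay(px):
    c,d=rays(s,px);t=((o+n*.05-c)@n)/(d@n);P=c+d*t[:,None]-o;return (np.c_[P@xb,P@yb]*1000).round(1)
for y in(170,178):
    a=np.where(g[y,380:480])[0]+380;b=np.where(o_[y,235:320])[0]+235
    px=[(a.min()-.5,y),(a.max()+.5,y),(b.min()-.5,y),(b.max()+.5,y)];print(px,bay(px).tolist())
for x in(415,425,440):
    a=np.where(g[130:240,x])[0]+130;print(x,a.min(),a.max(),bay([(x,a.min()),(x,a.max())]).tolist())
# held box mouth corners, seen at rim height relative to TCP
q=R.from_quat(r.get_state()['eef_rot']);p=r.get_state()['tool_pos']
px=[(258,206),(396,208),(381,362),(265,360)];c,d=rays(s,px);z=q.apply([0,0,1]);t=((p-.029*z-c)@z)/(d@z)
print('rim in tool mm',(q.inv().apply(c+d*t[:,None]-p)*1000).round(1))
E
```

```text
[(np.float64(406.5), 170), (np.float64(454.5), 170), (np.float64(259.5), 170), (np.float64(302.5), 170)] [[-29.6, 75.5], [-30.1, 147.0], [-28.1, -143.5], [-28.5, -79.4]]
[(np.float64(405.5), 178), (np.float64(453.5), 178), (np.float64(260.5), 178), (np.float64(302.5), 178)] [[-17.3, 75.2], [-17.8, 147.3], [-15.8, -142.8], [-16.2, -79.6]]
415 156 213 [[-50.7, 85.9], [39.1, 95.4]]
425 160 214 [[-44.9, 101.3], [40.7, 111.3]]
440 156 214 [[-50.9, 122.6], [40.5, 134.8]]
rim in tool mm [[ 40.1 -27.  -29. ]
 [ 39.3  32.7 -29. ]
 [-48.2  31.9 -29. ]
 [-46.8 -29.5 -29. ]]
```

```bash
python3 - <<'E'
from h import *
Rt=tool(-7.6,25);n=-Rt.apply([0,0,1]);xb=-Rt.apply([1,0,0]);yb=Rt.apply([0,1,0]);o=np.array([.6033,.124,.08])
s=snap('top')
for p in [(215,128),(300,140)]:
    P=onz(s,[(p[0]/3+225,p[1]/3+125)],.23)[0]-o;print('bar near-bottom edge in bay',P@xb,P@n)
for h in(.15,.06,.026):go(o+n*h-.004*xb+.001*yb,Rt)
E
```

```text
bar near-bottom edge in bay 0.07232615024689487 0.13178045009937764
bar near-bottom edge in bay 0.073753155010377 0.13111502684994225
shift cm [-4.14  5.11 17.52] turn [-0.3 -0.2  0.1]
shift cm [-4.17  5.16 26.52] turn [-0.3 -0.2  0.1]
shift cm [-4.18  5.18 29.92] turn [-0.3 -0.2  0.1]
```

carry_out(rows=[[[-2,2.5,2],[0,0,0],0.5],[[-4.1,5,4],[0,0,0],0.5],[[-4.1,5.1,8],[0,0,0],0.5],[[-4.1,5.1,12],[0,0,0],0.5],[[-4.1,5.1,15],[0,0,0],0.5],[[-4.1,5.1,17.5],[0,0,0],0.5],[[-4.1,5.1,20],[0,0,0],0.5],[[-4.1,5.1,22],[0,0,0],0.5],[[-4.1,5.1,22],[0,0,0],0.5],[[-4.1,5.1,22],[0,0,0],0.5],[[-4.1,5.1,22],[0,0,0],0.5]])

```text
clock: 7.85
tool_pos: [0.5567, 0.1316, 0.176]
eef_rot: [0.066, 0.974, -0.016, 0.216]
contact_force: [-0.3, 0.2, -1.3]
opening: 0.683
finger_force: 14.9
```

```bash
python3 - <<'E'
from h import *
Rt=tool(-7.6,25);n=-Rt.apply([0,0,1]);xb=-Rt.apply([1,0,0]);yb=Rt.apply([0,1,0]);o=np.array([.6033,.124,.08])
for h in(.04,.021):go(o+n*h-.004*xb+.001*yb,Rt)
a=snap('wrist')['image'];b=snap('scene')['image'];t=snap('top')['image']
f=lambda i,k:cv2.resize(i,k,interpolation=cv2.INTER_CUBIC)
cv2.imwrite('pics/pre.png',cv2.cvtColor(np.hstack([f(a[60:300,180:500],(400,300)),f(b[150:300,240:440],(400,300))]),cv2.COLOR_RGB2BGR))
E
```

```text
shift cm [ 0.17 -0.01  6.7 ] turn [-0.2 -0.  -0.1]
shift cm [ 0.17 -0.    8.6 ] turn [-0.2 -0.  -0.1]
```

View pics/pre.png

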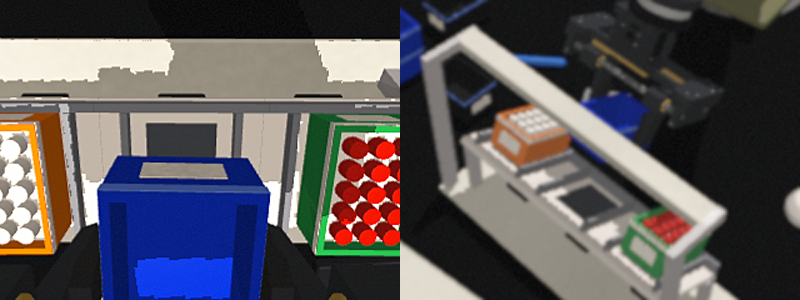

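The held box (crop column 183) is centred between the bay's rails (132 and 238), aligned and clear of the bar and its neighbours. Now I lower it.

carry_out(rows=[[[0.1,0,2.5],[0,0,0],0.5],[[0.1,0,4.5],[0,0,0],0.5],[[0.1,0,6],[0,0,0],0.5],[[0.1,0,6.8],[0,0,0],0.5],[[0.1,0,7.4],[0,0,0],0.5],[[0.1,0,7.4],[0,0,0],0.5],[[0.1,0,7.4],[0,0,0],0.5]])

```text
clock: 8.7
tool_pos: [0.587, 0.1287, 0.1085]
eef_rot: [0.064, 0.974, -0.016, 0.216]
contact_force: [0.4, 0.5, -1.7]
opening: 0.684
finger_force: 14.9
```

```bash
python3 - <<'E'
from h import *
Rt=tool(-7.6,25);n=-Rt.apply([0,0,1]);xb=-Rt.apply([1,0,0]);yb=Rt.apply([0,1,0]);o=np.array([.6033,.124,.08])
go(o+n*.021-.004*xb+.001*yb,Rt);print(Rt.inv().apply(r.get_state()['contact_force']))
E
```

```text
shift cm [ 0.09 -0.15  1.19] turn [-0.2  0.   0.1]
[0.42335035 0.59707377 1.68319617]
```

carry_out(rows=[[[0,-0.1,0.4],[0,0,0],0.5],[[0,-0.1,0.7],[0,0,0],0.5],[[0,-0.1,0.9],[0,0,0],0.5],[[0,-0.1,1],[0,0,0],0.5],[[0,-0.1,1],[0,0,0],0.5],[[0,-0.1,1],[0,0,0],0.5]])

```text
clock: 9.3
tool_pos: [0.5911, 0.127, 0.0989]
eef_rot: [0.065, 0.974, -0.016, 0.216]
contact_force: [-0.6, -0.6, -1.6]
opening: 0.682
finger_force: 14.9
```

No contact yet; small steps down.

carry_out(rows=[[[0,0,0.1],[0,0,0],0.5],[[0,0,0.2],[0,0,0],0.5],[[0,0,0.2],[0,0,0],0.5],[[0,0,0.2],[0,0,0],0.5]])

```text
clock: 9.7
tool_pos: [0.5919, 0.1268, 0.0975]
eef_rot: [0.065, 0.974, -0.016, 0.216]
contact_force: [-2.7, -0.8, 4.8]
opening: 0.684
finger_force: 14.9
```

```bash
cat > b.py <<'E'
from h import *
Rt=tool(-7.6,25);n=-Rt.apply([0,0,1]);xb=-Rt.apply([1,0,0]);yb=Rt.apply([0,1,0]);o=np.array([.6033,.124,.08])
st=r.get_state();d=st['tool_pos']-o;print('bay mm',np.round([d@xb*1e3,d@yb*1e3,d@n*1e3],1),'force tool',Rt.inv().apply(st['contact_force']).round(1),st['opening'])
E
python3 b.py
```

```text
bay mm [-3.2  1.3 20.8] force tool [ 0.3 -1.2 -5.4] 0.683515375279593
```

carry_out(rows=[[[0.1,0,0],[0,0,0],0.5],[[0.2,0,0],[0,0,0],0.5],[[0.3,0,0],[0,0,0],0.5],[[0.4,0,0],[0,0,0],0.5],[[0.4,0,0],[0,0,0],0.5],[[0.4,0,0],[0,0,0],0.5]])

```text
clock: 10.3
tool_pos: [0.5905, 0.1271, 0.0969]
eef_rot: [0.065, 0.974, -0.016, 0.218]
contact_force: [0.1, 0.0, 7.1]
opening: 0.681
finger_force: 14.9
```

```bash
python3 b.py
```

```text
bay mm [-4.7  1.3 20.8] force tool [-3.   0.1 -6.4] 0.680927252147976
```

carry_out(rows=[[[0.1,0,0],[0,0,0],0.5],[[0.2,0,0],[0,0,0],0.5],[[0.3,0,0],[0,0,0],0.5],[[0.4,0,0],[0,0,0],0.5],[[0.4,0,0],[0,0,0],0.5],[[0.4,0,0],[0,0,0],0.5]])

```text
clock: 10.9
tool_pos: [0.587, 0.1277, 0.0952]
eef_rot: [0.065, 0.974, -0.016, 0.218]
contact_force: [-0.1, -0.5, 6.6]
opening: 0.677
finger_force: 14.9
```

```bash
python3 b.py
```

```text
bay mm [-8.7  1.5 20.8] force tool [-2.8 -0.5 -6. ] 0.6774942866317961
```

carry_out(rows=[[[0.1,0,0],[0,0,0],0.5],[[0.2,0,0],[0,0,0],0.5],[[0.3,0,0],[0,0,0],0.5],[[0.3,0,0],[0,0,0],0.5],[[0.3,0,0],[0,0,0],0.5]])

```text
clock: 11.4
tool_pos: [0.5868, 0.1277, 0.0952]
eef_rot: [0.065, 0.973, -0.016, 0.221]
contact_force: [3.6, -1.2, 9.5]
opening: 0.683
finger_force: 14.9
```

```bash
python3 b.py
```

```text
bay mm [-8.8  1.5 20.9] force tool [-7.4 -0.7 -7.1] 0.6826473332083002
```

The stop is reached. I ease the push, then open.

carry_out(rows=[[[-0.2,0,-0.1],[0,0,0],0.5],[[-0.2,0,-0.1],[0,0,0],0.5],[[-0.2,0,-0.1],[0,0,0],0.2],[[-0.2,0,-0.1],[0,0,0],0.1],[[-0.2,0,-0.1],[0,0,0],0.1],[[-0.2,0,-0.1],[0,0,0],0.1],[[-0.2,0,-0.1],[0,0,0],0.1]])

```text
clock: 12.1
tool_pos: [0.583, 0.128, 0.0939]
eef_rot: [0.064, 0.974, -0.016, 0.215]
contact_force: [1.0, -0.5, 0.5]
opening: 0.903
finger_force: 0.0
```

carry_out(rows=[[[0,0,-1],[0,0,0],0.1],[[0,0,-2.5],[0,0,0],0.1],[[0,0,-5],[0,0,0],0.1],[[0,0,-8],[0,0,0],0.1],[[0,0,-12],[0,0,0],0.1],[[1,0,-16],[0,0,0],0.1],[[4,0,-20],[0,0,0],0.1],[[6,0,-24],[0,0,0],0.1],[[6,0,-24],[0,0,0],0.1],[[6,0,-24],[0,0,0],0.1]])

```text
clock: 13.1
tool_pos: [0.4277, 0.1502, 0.2882]
eef_rot: [0.064, 0.974, -0.014, 0.217]
contact_force: [0.3, 0.2, 0.0]
opening: 0.9
finger_force: 0.0
```

```bash
python3 b.py; python3 - <<'E'
from h import *
a=snap('wrist')['image'];b=snap('scene')['image'];t=snap('top')['image']
f=lambda i,k:cv2.resize(i,k,interpolation=cv2.INTER_CUBIC)
cv2.imwrite('pics/end.png',cv2.cvtColor(np.vstack([np.hstack([f(a[60:300,180:500],(400,300)),f(b[150:300,240:440],(400,300))]),np.hstack([f(b[60:360,140:540],(400,300)),f(t[110:260,250:450],(400,300))])]),cv2.COLOR_RGB2BGR))
E
```

```text
bay mm [-73.    2.8 263.7] force tool [-0.3  0.2  0.1] 0.8998935518779424
```

View pics/end.png

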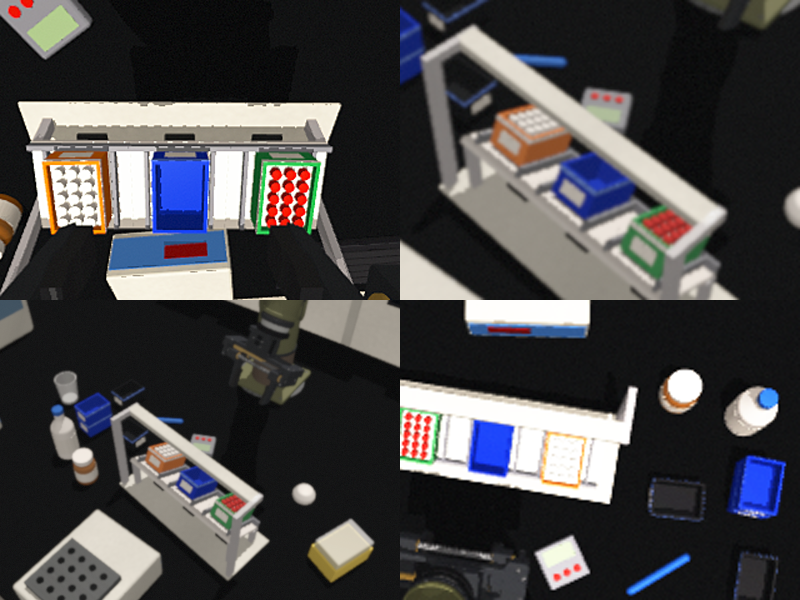

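The blue box sits flat in the middle bay at crop (180,190). Its front edge is in line with its neighbours, it lies between the rails, and nothing else has moved. I'm handing in.

```bash
python3 -c "
from plant import r
print(r.finish_job())"
```

```text
the job is handed in; nothing more can be done
None
```

I put the top blue box in the free middle bay: it lies flat between the rails, right way up and against the front stop. I saw nothing else on the bench moved, and I handed the job in at about 13 s of the 42 s allowed.

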